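# Key the shaker platter onto its drive

### The job

The blue platter of the little flask shaker is sitting proud of its drive. With a fingertip, push it round by its pegs until the notch in its rim meets the red drive key, then press it down until it is fully home and level over the key, and come away. Do not lift the platter off its spindle, and leave the glassware and other things around it standing where they are.

Things in the scene. Friction and masses are not known exactly. Their poses are not given: they have to be found in the camera images.
- shaker: White shaker base, fixed, 165 (x) by 185 (y) by 50 mm high; origin at the centre of its underside, on the table. Its z axis through the origin is the spindle axis; its x axis points from the spindle to the red drive key. Its control panel is on the -x side.
- key (a point): Point on top of the red drive key, 48 mm from the spindle axis, 58.5 mm above the table. The key is a fixed radial bar on the deck, 9 mm wide with a rounded top, reaching from 44 to 62 mm from the spindle axis, so its outer end shows beyond the platter's rim; a red stripe on the deck carries on outward from it.
- spindle (a point): Tip of the fixed steel spindle (19 mm diameter), on its axis, 75.5 mm above the table. It is hidden in a blind bore under the platter (1 mm radial clearance); the platter turns on it either way.
- platter: Blue plastic disc, loose on the spindle, 110 mm diameter, 15 mm thick, about 0.25 kg; origin at the centre of its underside, z up, x axis towards its notch. Raised, its underside is 60 mm above the table (top face at 75 mm); fully home it is 8 mm lower. It turns lightly and stops when the push stops.
- peg (a point): Top of the peg opposite the notch. Three black upright pegs, 12 mm diameter, 22 mm high above the top face, stand 42 mm from the platter's axis at 60, 180 (this one) and 300 degrees from the notch, counterclockwise seen from above: push them sideways, square along their circle; pushed towards the spindle they jam and tip the platter.
- notch (a point): Middle of the rim notch, level with the top face, 48 mm from the platter's axis. The notch is open outward, full thickness, 14 mm wide, and runs in to 41 mm from the axis; a white stripe leads from the boss to it. Out of line with the key, the platter lands on the key and will not go down; within about 3 mm the key's rounded top leads it in.
- boss (a point): Centre of the top of the grey boss in the middle of the platter, 37 mm diameter, 16 mm high above the top face: the place to press. It is 91 mm above the table raised, 83 mm fully home.
- collar (a joint): Black collar (48 mm diameter) round the spindle under the platter, a stiff friction slide that carries the platter: 0 with the platter raised, 0.008 m with it fully home. Pressing it down takes about 8 N including the platter's own weight; it stays where it is pressed to, with no spring back.
- flask: Small glass conical flask, 68 mm diameter, 105 mm high, standing about 165 mm from the spindle on the shaker's +y side. Origin at the centre of its underside. Leave alone.
- beaker: Small glass beaker, 56 mm diameter, 70 mm high, about 165 mm from the spindle on the shaker's -y side. Origin at the centre of its underside. Leave alone.
- stopper: Dark rubber stopper, 32 mm diameter, 28 mm high, about 140 mm from the spindle on the shaker's +x side. Origin at the centre of its underside. Leave alone.
- tall_flask: Glass conical flask, 80 mm diameter, 140 mm high, further off at one side. Origin at the centre of its underside. Leave alone.
- bleach: White plastic bottle, 72 mm diameter, 160 mm high, further off at one side. Origin at the centre of its underside. Leave alone.
- spray_can: Yellow and orange can, 56 mm diameter, 165 mm high, further off at one side. Origin at the centre of its underside. Leave alone.
- tube_carton: Paper-coloured carton lying down, 35 by 170 by 30 mm high, at the right-hand side (-y). Origin at the centre of its underside. Leave alone.

How it is judged:
By the outcome, as a careful person would: the job done as asked, in the order asked, and still so for the second after the job is handed in, with the robot touching nothing.
It also fails if it takes over 58 s, if anything falls off the work surface, if the arm or the gripper's body presses on something with over 40 N, if the wrist force passes 120 N, or if a joint passes its speed limit or range.

### The arm

A 6-joint arm with a two-finger parallel gripper is mounted at the origin on the work surface. World frame = base frame: x ahead of the robot, y to its left, z up, the work surface at z = 0. Lengths are in m, angles in rad, forces in N, time in s.
With the tool pointing down it reaches from about 0.375 to 0.9 m from the base axis. Payload 3.1 kg.
Tool frame: the origin (TCP) lies at the very end of the fingers, on their centre line; the grasp point (between the pads) lies 19 mm behind it; z points along the fingers, y is the direction in which the jaws open and shut (so a half turn about z gives the same grasp; the last joint's range is limited). The gripper opens to 85 mm and grips with 20 to 120 N. Pads are 22 mm wide; open, the fingers measure 114 mm over their backs; the gripper's body (76 mm by 85 mm) begins 54 mm behind the grasp point. The pads swing forward as they close: fully open they stand 13 mm farther back than shut.
Start: joints at [-0.178, 0.527, 1.433, -0, 1.181, -0.178], TCP at [0.625, 0, 0.231] pointing down, gripper open.
Joint ranges: [-3.08, 3.08], [-0.75, 2.2], [0.22, 2.44], [-1.43, 4.57], [0, 2.65], [-2.85, 2.85]. Speed limits (rad/s): [2.79, 2.79, 3.14, 3.14, 3.14, 3.14].

### API

Orientations are given as a unit quaternion [x, y, z, w].
In Python, from station import manip gives the robot as it stands. The module is installed in compiled form; this text tells all that it offers.
- The arm moves only by the tool send_rows, never from a script. Its argument "commands" is a list of rows, each an object with "delta_pos": the shift along the world's x, y, z in cm, a list of three; "yaw": the turn about the world's z in rad. A call has 1 to 10 rows; each row shifts and turns the pose as measured when the row begins; what a row does not reach is not made up. A row lasts 1/8 s, in which the tool goes at most 62.5 mm and 10.7 degrees, less where a joint would pass 70% of its speed; a pose out of reach is approached as far as the arm can. A call is refused whole if a number of a shift passes 6.25 or a number of a turn 0.188, either way. A call with a gripper value outside its range is refused whole. "grip" is the closure, from -1 (fully open) to 1 (shut), set as the call begins (left out, the last holds). The fingers move at their own pace and stop on an object; "force" is the grip in N (left out, the last holds). Time passes only in rows, so rows that do not move let the fingers close. It gives the time, the measured TCP pose, the force and the opening at its end, in the units of the state.
- manip.sense(): the state, without advancing time (a new reading comes with each control period).
- manip.snapshot(name): name is "scene" or "side" or "wrist"; returns the picture (400x640x3 uint8, blue, green, red); there is no depth.
- manip.get_calibration(name): a dict with "fx", "fy", "cx", "cy" (pixels), "world_to_cam" (4x4, takes a point from world to camera coordinates); the wrist camera has in their place "mount" (4x4, takes a point from camera to tool coordinates, whose origin is the TCP and whose axes are the flange's). Camera axes: x right, y down, z forward; pixel columns grow to the right and rows downward; lengths in m; the calibration is good to about 2 mm. A picture is of the moment at which its call begins: read the wrist's pose just before it. get_calibration takes no time and is no camera call.
- manip.sign_off(): hands the job in, once; it reports no verdict.
The state is a dict: "t": time; "q": joint angles; "qd": joint speeds; "tau": joint torques, N m; "tcp_pos": TCP position; "tool_rot": TCP orientation; "force": force on the tool from outside, world axes, zero at the start; "ft_torque": the same for the moment, N m; "finger_gap": opening from 0.0 (shut) to 1.0 (fully open).
Only numpy, scipy, OpenCV 4.12 (cv2) and the standard library are available. Lean on these libraries where they do the work, as an engineer would, in place of code of your own. Each camera call takes 0.05 s, during which the arm holds its last target. There are 200 camera calls.

## Working session

There is one attempt and no reset: what is moved stays moved. The work goes in short steps, Python scripts to look and compute and a tool call to move; the robot and the scene stay as the last step left them, time stands still between calls to the robot, and variables do not carry over. Pictures are saved under pics/ and viewed, about 8 in all and at most 12, crops included, and the job is handed in when it is done.

Besides the shell and the picture viewer there is one more tool, called after ">>>" as a command line: name --argument value ..., lists and objects as JSON in quotes. send_rows: Moves the arm, as the interface text tells. Its arguments: {"type":"object","properties":{"commands":{"type":"array","items":{"type":"object","properties":{"delta_pos":{"type":"array","items":{"type":"number"}},"yaw":{"type":"number"}}}},"grip":{"type":"number"},"force":{"type":"number"}},"required":["commands"]}

```bash
mkdir -p pics
cat > h.py <<'E'
import numpy as np, cv2
from station import manip
from scipy.spatial.transform import Rotation as R
def cam(name):
    c=manip.get_calibration(name)
    if 'world_to_cam' in c: T=np.array(c['world_to_cam'])
    else:
        s=manip.sense(); W=np.eye(4); W[:3,:3]=R.from_quat(s['tool_rot']).as_matrix(); W[:3,3]=s['tcp_pos']
        T=np.linalg.inv(W@np.array(c['mount']))
    return c,T
def ray(c,T,u,v,z):
    d=np.array([(u-c['cx'])/c['fx'],(v-c['cy'])/c['fy'],1]); Ti=np.linalg.inv(T)
    d=Ti[:3,:3]@d; o=Ti[:3,3]; return o+d*(z-o[2])/d[2]
def proj(c,T,p):
    q=T[:3,:3]@np.array(p)+T[:3,3]; return np.array([c['fx']*q[0]/q[2]+c['cx'],c['fy']*q[1]/q[2]+c['cy']])
E
python3 - <<'E'
from h import *
s=manip.sense();print(s['t'],s['tcp_pos'],s['tool_rot'],s['finger_gap'])
for n in("scene","side","wrist"):
    c,T=cam(n);print(n,c['fx'],np.round(np.linalg.inv(T),3).tolist())
    cv2.imwrite(f"pics/{n}0.png",manip.snapshot(n))
E
```

```text
0.0 [6.24302951e-01 1.57434949e-04 2.30353509e-01] [ 7.07095060e-01  7.07117722e-01 -6.06774170e-04 -8.57753120e-04] 1.001639876399036
scene 428.0194819527137 [[-0.316, 0.68, -0.662, 1.269], [0.949, 0.225, -0.221, 0.24], [-0.001, -0.698, -0.716, 0.855], [0.0, 0.0, 0.0, 1.0]]
side 428.0474858394077 [[0.692, -0.504, 0.517, -0.069], [-0.722, -0.466, 0.512, -0.637], [-0.017, -0.727, -0.686, 0.916], [0.0, 0.0, 0.0, 1.0]]
wrist 345.5965862101345 [[1.0, 0.001, -0.003, 0.625], [0.0, -0.965, -0.262, 0.067], [-0.003, 0.262, -0.965, 0.373], [0.0, 0.0, 0.0, 1.0]]
```

View pics/scene0.png

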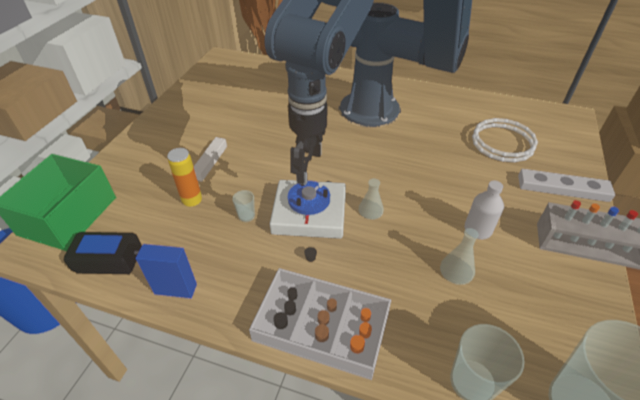

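View pics/wrist0.png

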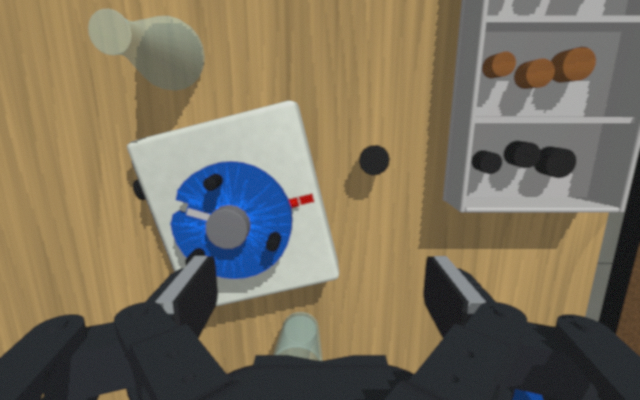

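The wrist view shows the boss at about (228,227), the notch and white stripe at (182,208), the red key at (294,203) and the pegs at (213,182), (274,241) and (196,257). I'll measure these next.

```bash
cat > est.py <<'E'
from h import *
def ang(a,b): d=np.array(b)[:2]-np.array(a)[:2]; return np.degrees(np.arctan2(d[1],d[0])),np.hypot(*d)*1e3
E
python3 - <<'E'
from est import *
im=cv2.imread('pics/wrist0.png');c,T=cam('wrist')
boss=ray(c,T,228,227,.091);print('boss',boss)
hsv=cv2.cvtColor(im,cv2.COLOR_BGR2HSV)
red=((hsv[...,0]<8)|(hsv[...,0]>172))&(hsv[...,1]>150)&(hsv[...,2]>90)
red[:, :270]=0; red[:,330:]=0
v,u=np.nonzero(red);print('red px',u.min(),u.max(),u.mean(),v.mean())
for a,b,z in((294,203,.0585),(307,199,.05)): p=ray(c,T,a,b,z);print('red',p,ang(boss,p))
print('stripe',ang(boss,ray(c,T,182,208,.075)))
for a,b in((213,182),(274,241),(196,257)): p=ray(c,T,a,b,.09);print('peg',p,ang(boss,p))
x=cv2.resize(im[140:320,120:345],None,fx=3.3,fy=3.3,interpolation=cv2.INTER_CUBIC);cv2.imwrite('pics/c0.png',x)
E
```

```text
boss [ 0.5447805  -0.03013696  0.091     ]
red px 290 312 301.1459854014599 200.16788321167883
red [ 0.59944332 -0.01741448  0.0585    ] (np.float64(13.102031546259896), np.float64(56.12384407078019))
red [ 0.61137588 -0.01569423  0.05      ] (np.float64(12.236409226159932), np.float64(68.1435030045037))
stripe (np.float64(164.4445474710893), np.float64(46.29905586496579))
peg [0.53472182 0.0091512  0.09      ] (np.float64(104.36058566855735), np.float64(40.55535510635852))
peg [ 0.58383885 -0.04334949  0.09      ] (np.float64(-18.689478218833344), np.float64(41.23257636493058))
peg [ 0.5141653 -0.0585792  0.09     ] (np.float64(-137.107191187928), np.float64(41.788169002159556))
```

View pics/c0.png

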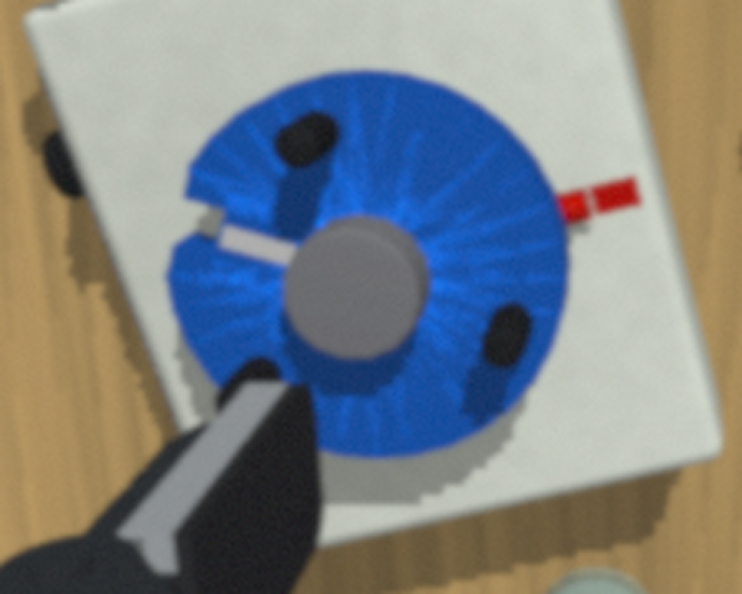

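Axis is about (0.5447, -0.0302). The key is at about 13° and the notch at about 164°, so the platter needs turning about 151° clockwise. I'll shut the fingers and go in behind the peg at 104°.

>>> send_rows --commands '[{"delta_pos": [-1.9,0.06,-1],"yaw": 0.04},{"delta_pos": [-1.9,0.06,-1],"yaw": 0.04},{"delta_pos": [-1.9,0.06,-1],"yaw": 0.04},{"delta_pos": [-2.0,0.06,-1],"yaw": 0.04},{"delta_pos": [-2.0,0.06,-1],"yaw": 0.04},{"delta_pos": [-2.0,0.06,-1],"yaw": 0.045},{"delta_pos": [0,0,-1]},{"delta_pos": [0,0,-1]},{"delta_pos": [0,0,-1]},{"delta_pos": [0,0,0]}]' --grip 1 --force 40

```text
validation failed for argument at $.co...
```

>>> send_rows --commands '[{"delta_pos": [-1.9,0.06,-1.0],"yaw": 0.04},{"delta_pos": [-1.9,0.06,-1.0],"yaw": 0.04},{"delta_pos": [-1.9,0.06,-1.0],"yaw": 0.04},{"delta_pos": [-2.0,0.06,-1.0],"yaw": 0.04},{"delta_pos": [-2.0,0.06,-1.0],"yaw": 0.04},{"delta_pos": [-2.0,0.06,-1.0],"yaw": 0.045},{"delta_pos": [0,0,-1.0],"yaw": 0},{"delta_pos": [0,0,-1.0],"yaw": 0},{"delta_pos": [0,0,-1.0],"yaw": 0},{"delta_pos": [0,0,0],"yaw": 0}]' --grip 1 --force 40

```text
t: 1.4
tcp_pos: [0.506, 0.0036, 0.1356]
tool_rot: [0.613, 0.79, -0.0, -0.0]
force: [-0.4, -0.2, 0.3]
finger_gap: 0.001
```

Run:
```python
from h import *
a=manip.snapshot("wrist");b=manip.snapshot("side");c,T=cam('side');p=proj(c,T,[.53,-.02,.1]);print(p)
u,v=map(int,p);x=cv2.resize(b[v-70:v+70,u-70:u+70],(400,400),interpolation=cv2.INTER_CUBIC)
cv2.imwrite('pics/w1.png',np.hstack([cv2.resize(a,None,fx=.62,fy=1)[:, :],x]))
```

```text
[309.89018047 199.09911342]
```

View pics/w1.png

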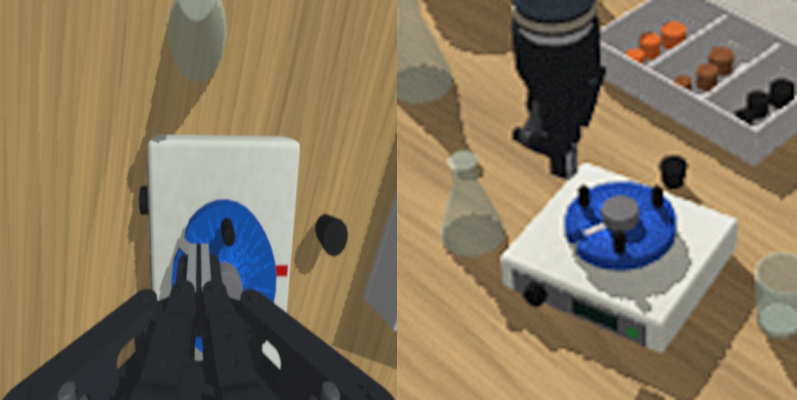

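Tip is clear of the pegs and flask. Lowering to z≈0.083, then computing the arc.

>>> send_rows --commands '[{"delta_pos": [0,0,-1.5],"yaw": 0},{"delta_pos": [0,0,-1.5],"yaw": 0},{"delta_pos": [0,0,-1.5],"yaw": 0},{"delta_pos": [0,0,-0.7],"yaw": 0},{"delta_pos": [0.4,0.1,0],"yaw": 0},{"delta_pos": [0.4,0.1,0],"yaw": 0},{"delta_pos": [0.4,0.1,0],"yaw": 0}]'

```text
t: 2.38
tcp_pos: [0.52, 0.0065, 0.082]
tool_rot: [0.613, 0.79, 0.001, 0.001]
force: [-0.7, -0.0, -0.9]
finger_gap: -0.001
```

```bash
cat > arc.py <<'E'
from h import *
import sys
A=np.array([.5447,-.0302])
def F(phi,d,r=.042):
    p=np.radians(phi); e=np.array([np.cos(p),np.sin(p)]); t=np.array([-e[1],e[0]]); return A+r*e+d*t
if __name__=='__main__':
    a,b,n,d=map(float,sys.argv[1:5]); s=manip.sense(); cur=np.array(s['tcp_pos'])[:2]
    yaw=np.degrees(R.from_quat(s['tool_rot']).as_matrix()[:2,0]); yaw=np.degrees(np.arctan2(yaw[1],yaw[0]))
    print('now',s['tcp_pos'],'toolx',yaw,'F',np.round(s['force'],1))
    for k in range(1,int(n)+1):
        t=F(a+(b-a)*k/n,d); print(k,round(a+(b-a)*k/n,1),np.round((t-cur)*100,2),np.round(t,4)); cur=t
    print('yaw/row',np.radians((b-a)/n))
E
python3 arc.py 104 -26 26 .016
```

```text
now [0.52004976 0.00651792 0.08197658] toolx 104.38440520692183 F [-0.7 -0.  -0.9]
1 99.0 [0.23 0.23] [0.5223 0.0088]
2 94.0 [0.35 0.18] [0.5258 0.0106]
3 89.0 [0.36 0.15] [0.5294 0.0121]
4 84.0 [0.37 0.12] [0.5332 0.0132]
5 79.0 [0.38 0.08] [0.537  0.0141]
6 74.0 [0.39 0.05] [0.5409 0.0146]
7 69.0 [0.39 0.02] [0.5448 0.0147]
8 64.0 [ 0.39 -0.02] [0.5487 0.0146]
9 59.0 [ 0.39 -0.05] [0.5526 0.014 ]
10 54.0 [ 0.38 -0.09] [0.5564 0.0132]
11 49.0 [ 0.37 -0.12] [0.5602 0.012 ]
12 44.0 [ 0.36 -0.15] [0.5638 0.0105]
13 39.0 [ 0.35 -0.18] [0.5673 0.0087]
14 34.0 [ 0.33 -0.21] [0.5706 0.0066]
15 29.0 [ 0.31 -0.24] [0.5737 0.0042]
16 24.0 [ 0.29 -0.27] [0.5766 0.0015]
17 19.0 [ 0.26 -0.29] [ 0.5792 -0.0014]
18 14.0 [ 0.24 -0.31] [ 0.5816 -0.0045]
19 9.0 [ 0.21 -0.33] [ 0.5837 -0.0078]
20 4.0 [ 0.18 -0.35] [ 0.5855 -0.0113]
21 -1.0 [ 0.15 -0.36] [ 0.587  -0.0149]
22 -6.0 [ 0.12 -0.37] [ 0.5881 -0.0187]
23 -11.0 [ 0.08 -0.38] [ 0.589  -0.0225]
24 -16.0 [ 0.05 -0.39] [ 0.5895 -0.0264]
25 -21.0 [ 0.02 -0.39] [ 0.5896 -0.0303]
26 -26.0 [-0.02 -0.39] [ 0.5895 -0.0342]
yaw/row -0.08726646259971647
```

>>> send_rows --commands '[{"delta_pos": [0.23,0.23,0],"yaw": -0.087},{"delta_pos": [0.35,0.18,0],"yaw": -0.087},{"delta_pos": [0.36,0.15,0],"yaw": -0.087},{"delta_pos": [0.37,0.12,0],"yaw": -0.087},{"delta_pos": [0.38,0.08,0],"yaw": -0.087},{"delta_pos": [0.39,0.05,0],"yaw": -0.087},{"delta_pos": [0.39,0.02,0],"yaw": -0.087},{"delta_pos": [0.39,-0.02,0],"yaw": -0.087},{"delta_pos": [0.39,-0.05,0],"yaw": -0.087},{"delta_pos": [0.38,-0.09,0],"yaw": -0.087}]'

```text
t: 3.62
tcp_pos: [0.56, 0.0143, 0.0859]
tool_rot: [0.895, 0.446, 0.001, 0.004]
force: [-0.8, 0.6, 0.6]
finger_gap: 0.001
```

```bash
python3 arc.py 54 -26 16 .016
python3 - <<'E'
from h import *
out=[]
for n in('scene','side'):
    b=manip.snapshot(n);c,T=cam(n);u,v=map(int,proj(c,T,[.545,-.03,.09]))
    out.append(cv2.resize(b[v-50:v+50,u-50:u+50],(400,400),interpolation=cv2.INTER_CUBIC))
cv2.imwrite('pics/p2.png',np.hstack(out))
E
```

```text
now [0.55997466 0.01431047 0.08592676] toolx 52.9719810818068 F [-0.8  0.6  0.6]
1 49.0 [ 0.02 -0.23] [0.5602 0.012 ]
2 44.0 [ 0.36 -0.15] [0.5638 0.0105]
3 39.0 [ 0.35 -0.18] [0.5673 0.0087]
4 34.0 [ 0.33 -0.21] [0.5706 0.0066]
5 29.0 [ 0.31 -0.24] [0.5737 0.0042]
6 24.0 [ 0.29 -0.27] [0.5766 0.0015]
7 19.0 [ 0.26 -0.29] [ 0.5792 -0.0014]
8 14.0 [ 0.24 -0.31] [ 0.5816 -0.0045]
9 9.0 [ 0.21 -0.33] [ 0.5837 -0.0078]
10 4.0 [ 0.18 -0.35] [ 0.5855 -0.0113]
11 -1.0 [ 0.15 -0.36] [ 0.587  -0.0149]
12 -6.0 [ 0.12 -0.37] [ 0.5881 -0.0187]
13 -11.0 [ 0.08 -0.38] [ 0.589  -0.0225]
14 -16.0 [ 0.05 -0.39] [ 0.5895 -0.0264]
15 -21.0 [ 0.02 -0.39] [ 0.5896 -0.0303]
16 -26.0 [-0.02 -0.39] [ 0.5895 -0.0342]
yaw/row -0.08726646259971647
```

View pics/p2.png

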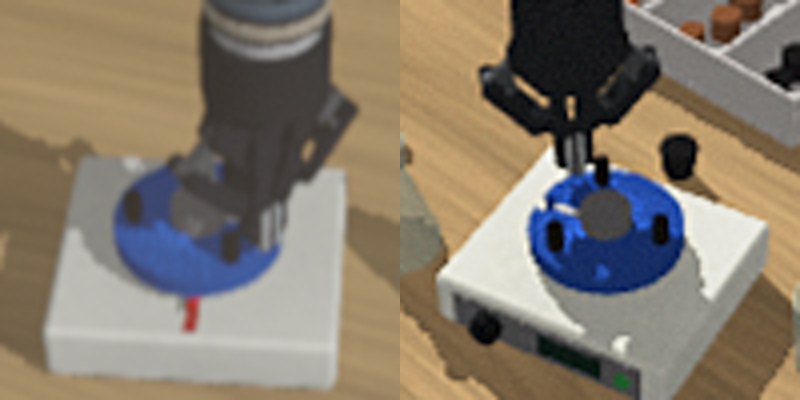

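Side view: the finger is right behind the peg, the platter has turned (notch now at the far upper left) and looks level. The tool has drifted up 4 mm, so I'm adding a small downward correction and continuing.

>>> send_rows --commands '[{"delta_pos": [0.1,-0.2,-0.15],"yaw": -0.07},{"delta_pos": [0.3,-0.17,-0.1],"yaw": -0.08},{"delta_pos": [0.33,-0.19,-0.07],"yaw": -0.087},{"delta_pos": [0.32,-0.23,-0.05],"yaw": -0.087},{"delta_pos": [0.3,-0.26,-0.04],"yaw": -0.087},{"delta_pos": [0.27,-0.28,-0.04],"yaw": -0.087},{"delta_pos": [0.25,-0.3,-0.04],"yaw": -0.087},{"delta_pos": [0.22,-0.32,-0.04],"yaw": -0.087},{"delta_pos": [0.2,-0.34,-0.04],"yaw": -0.087},{"delta_pos": [0.16,-0.35,-0.04],"yaw": -0.087}]'

```text
t: 4.97
tcp_pos: [0.5874, -0.0099, 0.0837]
tool_rot: [0.999, 0.036, 0.003, 0.004]
force: [-0.7, 1.4, 0.8]
finger_gap: 0.002
```

```bash
python3 arc.py 4 -31 7 .016
```

```text
now [ 0.58737814 -0.0099042   0.08374397] toolx 4.116723423238235 F [-0.7  1.4  0.8]
1 -1.0 [-0.04 -0.5 ] [ 0.587  -0.0149]
2 -6.0 [ 0.12 -0.37] [ 0.5881 -0.0187]
3 -11.0 [ 0.08 -0.38] [ 0.589  -0.0225]
4 -16.0 [ 0.05 -0.39] [ 0.5895 -0.0264]
5 -21.0 [ 0.02 -0.39] [ 0.5896 -0.0303]
6 -26.0 [-0.02 -0.39] [ 0.5895 -0.0342]
7 -31.0 [-0.05 -0.39] [ 0.5889 -0.0381]
yaw/row -0.08726646259971647
```

>>> send_rows --commands '[{"delta_pos": [0.0,-0.4,-0.06],"yaw": -0.087},{"delta_pos": [0.08,-0.4,-0.05],"yaw": -0.087},{"delta_pos": [0.06,-0.4,-0.04],"yaw": -0.087},{"delta_pos": [0.04,-0.4,-0.04],"yaw": -0.087},{"delta_pos": [0.0,-0.39,-0.04],"yaw": -0.087},{"delta_pos": [-0.03,-0.39,-0.04],"yaw": -0.087},{"delta_pos": [0,0,0],"yaw": 0}]'

```text
t: 5.85
tcp_pos: [0.5931, -0.0333, 0.084]
tool_rot: [0.974, -0.226, 0.007, 0.005]
force: [-0.4, -0.4, -0.3]
finger_gap: 0.001
```

```bash
python3 arc.py -26 -46 5 .016
python3 - <<'E'
from h import *
out=[]
for n in('scene','side'):
    b=manip.snapshot(n);c,T=cam(n);u,v=map(int,proj(c,T,[.545,-.03,.075]))
    out.append(cv2.resize(b[v-40:v+40,u-40:u+40],(400,400),interpolation=cv2.INTER_CUBIC))
cv2.imwrite('pics/p3.png',np.hstack(out))
E
```

```text
now [ 0.59314388 -0.03327579  0.08401455] toolx -26.07964283494788 F [-0.4 -0.4 -0.3]
1 -30.0 [-0.41 -0.41] [ 0.5891 -0.0373]
2 -34.0 [-0.06 -0.31] [ 0.5885 -0.0404]
3 -38.0 [-0.08 -0.3 ] [ 0.5876 -0.0434]
4 -42.0 [-0.1 -0.3] [ 0.5866 -0.0464]
5 -46.0 [-0.12 -0.29] [ 0.5854 -0.0493]
yaw/row -0.06981317007977318
```

View pics/p3.png

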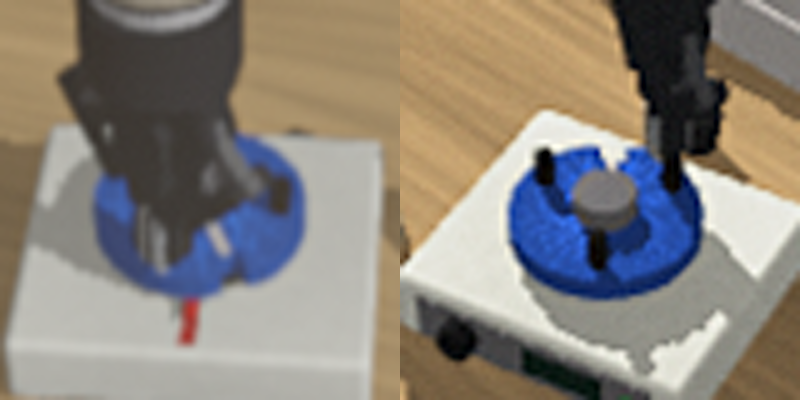

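The scene view shows the notch at crop pixel (235,280), still short of the red key at (190,320). I'll turn those into angles.

Run:
```python
from est import *
A=[.5447,-.0302]
for n,x,y,z in(('scene',236,275,.075),('scene',218,238,.075),('side',613,158,.075),('scene',187,322,.0535),('scene',277,193,.09),('side',545,167,.09),('side',597,247,.09)):
    c,T=cam(n);u,v=map(int,proj(c,T,[.545,-.03,.075]))
    if n=='side': x-=400
    p=ray(c,T,u-40+x/5,v-40+y/5,z);print(n,p,ang(A,p))
```

```text
scene [0.58633635 0.00314366 0.075     ] (np.float64(38.688809325996864), np.float64(53.342150766501035))
scene [ 0.56506689 -0.01365807  0.075     ] (np.float64(39.08339805601501), np.float64(26.238249280008414))
side [ 0.57582496 -0.00928667  0.075     ] (np.float64(33.89774944251294), np.float64(37.49841040203745))
scene [ 0.6055546  -0.01637976  0.0535    ] (np.float64(12.794996402701562), np.float64(62.40418157230298))
scene [0.53942488 0.00926003 0.09      ] (np.float64(97.61430144028805), np.float64(39.81106063668986))
side [0.53296014 0.00253738 0.09      ] (np.float64(109.72820414094112), np.float64(34.77873134693247))
side [ 0.50729052 -0.06270322  0.09      ] (np.float64(-139.01426784175004), np.float64(49.55732736931418))
```

About 25° to go. Pushing about 20° more, then measuring again.

>>> send_rows --commands '[{"delta_pos": [-0.2,-0.38,-0.06],"yaw": -0.07},{"delta_pos": [-0.18,-0.38,-0.06],"yaw": -0.07},{"delta_pos": [-0.15,-0.33,-0.05],"yaw": -0.07},{"delta_pos": [-0.14,-0.32,-0.05],"yaw": -0.07},{"delta_pos": [0,0,0],"yaw": 0}]'

```text
t: 6.58
tcp_pos: [0.5894, -0.0466, 0.0833]
tool_rot: [0.933, -0.359, 0.01, 0.005]
force: [-0.3, 0.5, 0.5]
finger_gap: 0.003
```

```bash
python3 arc.py -42 -47 1 .016
python3 - <<'E'
from h import *
out=[]
for n in('scene','side'):
    b=manip.snapshot(n);c,T=cam(n);u,v=map(int,proj(c,T,[.545,-.03,.075]))
    out.append(cv2.resize(b[v-40:v+40,u-40:u+40],(400,400),interpolation=cv2.INTER_CUBIC))
cv2.imwrite('pics/p4.png',np.hstack(out))
E
```

```text
now [ 0.58936437 -0.04658533  0.08332821] toolx -42.06562963808381 F [-0.3  0.5  0.5]
1 -47.0 [-0.43 -0.34] [ 0.585 -0.05 ]
yaw/row -0.08726646259971647
```

View pics/p4.png

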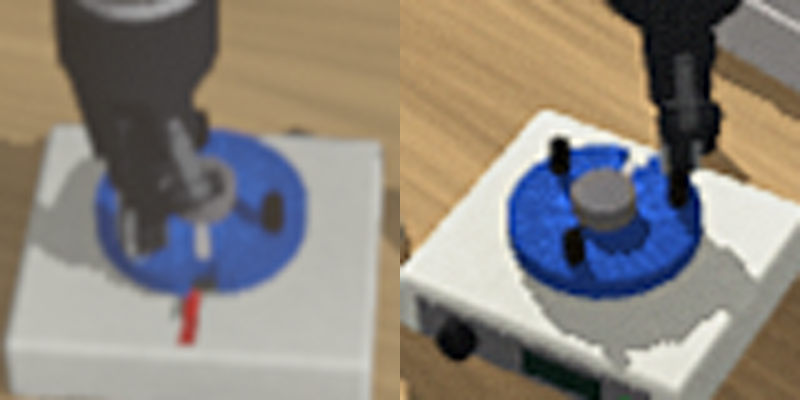

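The notch is now at crop pixel (205,284), close to the key at (190,310). I'll measure it by colour segmentation.

```bash
cat > meas.py <<'E'
from est import *
A=np.array([.5447,-.0302])
def run(zt=.075):
    c,T=cam('scene'); im=np.mean([manip.snapshot('scene').astype(float) for _ in range(3)],0).astype(np.uint8)
    h=cv2.cvtColor(im,cv2.COLOR_BGR2HSV).astype(int)
    # polar resample on top-face plane and key plane
    def samp(r,a,z):
        q=proj(c,T,[A[0]+r*np.cos(a),A[1]+r*np.sin(a),z]); return cv2.getRectSubPix(im,(1,1),(float(q[0]),float(q[1])))[0,0].astype(float)
    deg=np.arange(-20,60,2)
    for r,z,n in((.026,zt,'stripe'),(.030,zt,'stripe'),(.034,zt,'stripe'),(.046,zt,'notch'),(.050,zt,'notch'),(.052,zt,'notch'),(.060,.0585,'key'),(.068,.05,'key'),(.073,.05,'key')):
        s=np.array([samp(r,np.radians(d),z) for d in deg])
        w=(s[:,2]-s[:,:2].mean(1)) if n=='key' else (s[:,2] if n=='stripe' else -(s[:,0]-s[:,2]))
        w=w-w.min(); w=np.where(w>.5*w.max(),w-.5*w.max(),0); print(n,r,'angle',round((w*deg).sum()/w.sum(),1),deg[w>0].tolist())
run()
E
python3 meas.py
```

```text
stripe 0.026 angle 19.0 [12, 14, 16, 18, 20, 22, 24, 26]
stripe 0.03 angle 19.3 [12, 14, 16, 18, 20, 22, 24, 26]
stripe 0.034 angle 19.6 [14, 16, 18, 20, 22, 24, 26]
notch 0.046 angle 2.5 [-20, -18, 20, 22, 24, 26, 28]
notch 0.05 angle 20.6 [-20, 16, 18, 20, 22, 24, 26]
notch 0.052 angle 20.7 [14, 16, 18, 20, 22, 24, 26]
key 0.06 angle 13.3 [10, 12, 14, 16]
key 0.068 angle 12.3 [10, 12, 14]
key 0.073 angle 12.1 [10, 12, 14]
```

>>> send_rows --commands '[{"delta_pos": [-0.2,-0.18,-0.03],"yaw": -0.06},{"delta_pos": [-0.2,-0.18,-0.03],"yaw": -0.06},{"delta_pos": [0,0,0],"yaw": 0}]'

```text
t: 7.2
tcp_pos: [0.5866, -0.05, 0.0829]
tool_rot: [0.91, -0.415, 0.011, 0.005]
force: [0.8, -0.7, 0.6]
finger_gap: 0.0
```

```bash
python3 meas.py
```

```text
stripe 0.026 angle 12.5 [4, 6, 8, 10, 12, 14, 16, 18, 20]
stripe 0.03 angle 12.4 [6, 8, 10, 12, 14, 16, 18]
stripe 0.034 angle 12.8 [8, 10, 12, 14, 16, 18]
notch 0.046 angle 16.4 [6, 8, 10, 12, 14, 16, 18, 20, 22, 24]
notch 0.05 angle 14.8 [8, 10, 12, 14, 16, 18, 20, 22]
notch 0.052 angle 14.7 [8, 10, 12, 14, 16, 18, 20]
key 0.06 angle 13.3 [10, 12, 14, 16]
key 0.068 angle 12.3 [10, 12, 14]
key 0.073 angle 12.1 [10, 12, 14]
```

Stripe about 12.5°, key about 12.6°: aligned. Backing off from the peg, lifting, then moving over the boss.

>>> send_rows --commands '[{"delta_pos": [0.4,0.35,0.0],"yaw": 0},{"delta_pos": [0.3,0.27,0.0],"yaw": 0},{"delta_pos": [0,0,1.5],"yaw": 0},{"delta_pos": [0,0,1.5],"yaw": 0},{"delta_pos": [0,0,1.0],"yaw": 0},{"delta_pos": [-1.6,0.4,0],"yaw": 0},{"delta_pos": [-1.6,0.45,0],"yaw": 0},{"delta_pos": [-1.6,0.45,0],"yaw": 0},{"delta_pos": [0,0,0],"yaw": 0}]'

```text
t: 8.48
tcp_pos: [0.5465, -0.0303, 0.1301]
tool_rot: [0.91, -0.414, 0.014, 0.005]
force: [-0.4, 0.0, 1.4]
finger_gap: -0.0
```

```bash
python3 meas.py
```

```text
stripe 0.026 angle 12.4 [4, 6, 8, 10, 12, 14, 16, 18, 20]
stripe 0.03 angle 12.4 [6, 8, 10, 12, 14, 16, 18]
stripe 0.034 angle 12.9 [8, 10, 12, 14, 16, 18]
notch 0.046 angle 16.3 [6, 8, 10, 12, 14, 16, 18, 20, 22, 24]
notch 0.05 angle 14.8 [8, 10, 12, 14, 16, 18, 20, 22]
notch 0.052 angle 14.7 [8, 10, 12, 14, 16, 18, 20]
key 0.06 angle 13.3 [10, 12, 14, 16]
key 0.068 angle 12.3 [10, 12, 14]
key 0.073 angle 12.1 [10, 12, 14]
```

>>> send_rows --commands '[{"delta_pos": [-0.18,0,-1.0],"yaw": 0},{"delta_pos": [0,0,-1.0],"yaw": 0},{"delta_pos": [0,0,-0.9],"yaw": 0},{"delta_pos": [0,0,-0.5],"yaw": 0},{"delta_pos": [0,0,0],"yaw": 0}]'

```text
t: 9.25
tcp_pos: [0.548, -0.0316, 0.0925]
tool_rot: [0.91, -0.415, 0.015, 0.004]
force: [-0.8, -0.1, -0.6]
finger_gap: -0.002
```

>>> send_rows --commands '[{"delta_pos": [-0.35,0.14,0.05],"yaw": 0},{"delta_pos": [0,0,-0.1],"yaw": 0},{"delta_pos": [0,0,-0.2],"yaw": 0},{"delta_pos": [0,0,-0.2],"yaw": 0},{"delta_pos": [0,0,-0.2],"yaw": 0}]'

```text
t: 9.88
tcp_pos: [0.5448, -0.0302, 0.0879]
tool_rot: [0.91, -0.414, 0.017, 0.004]
force: [-1.2, -0.1, 5.4]
finger_gap: -0.002
```

>>> send_rows --commands '[{"delta_pos": [0,0,-0.2],"yaw": 0},{"delta_pos": [0,0,-0.2],"yaw": 0},{"delta_pos": [0,0,-0.2],"yaw": 0}]'

```text
t: 10.25
tcp_pos: [0.5448, -0.0302, 0.0836]
tool_rot: [0.91, -0.414, 0.017, 0.004]
force: [-0.8, -0.7, 5.3]
finger_gap: -0.001
```

>>> send_rows --commands '[{"delta_pos": [0,0,-0.2],"yaw": 0},{"delta_pos": [0,0,-0.25],"yaw": 0}]'

```text
t: 10.5
tcp_pos: [0.5448, -0.0302, 0.083]
tool_rot: [0.91, -0.414, 0.018, 0.004]
force: [-5.7, 1.7, 25.9]
finger_gap: 0.003
```

It's hard against the stop at z = 0.083 with 26 N. Lifting away and checking.

>>> send_rows --commands '[{"delta_pos": [0,0,0.3],"yaw": 0},{"delta_pos": [0,0,1.0],"yaw": 0},{"delta_pos": [0,0,2.5],"yaw": 0},{"delta_pos": [0,0,3.0],"yaw": 0},{"delta_pos": [0,0,3.5],"yaw": 0},{"delta_pos": [0,0,3.5],"yaw": 0.15},{"delta_pos": [-2.5,0,1.0],"yaw": 0.15},{"delta_pos": [-2.5,0,0],"yaw": 0.15},{"delta_pos": [-2.5,0,0],"yaw": 0},{"delta_pos": [0,0,0],"yaw": 0}]'

```text
t: 11.75
tcp_pos: [0.4686, -0.0303, 0.2383]
tool_rot: [0.981, -0.193, 0.02, 0.001]
force: [0.0, -0.9, 0.1]
finger_gap: -0.003
```

```bash
sed -i 's/^run()/import sys; run(float(sys.argv[1]) if len(sys.argv)>1 else .075)/' meas.py; python3 meas.py .067
python3 - <<'E'
from h import *
out=[]
for n in('scene','side'):
    b=manip.snapshot(n);c,T=cam(n);u,v=map(int,proj(c,T,[.545,-.03,.075]))
    out.append(cv2.resize(b[v-80:v+80,u-80:u+80],(400,400),interpolation=cv2.INTER_CUBIC))
    a=b if n=='side' else None
cv2.imwrite('pics/p5.png',np.hstack(out))
w=manip.snapshot('wrist');cv2.imwrite('pics/w5.png',w); print(manip.sense()['tcp_pos'],manip.sense()['t'])
E
```

```text
stripe 0.026 angle 12.8 [4, 6, 8, 10, 12, 14, 16, 18, 20]
stripe 0.03 angle 12.7 [6, 8, 10, 12, 14, 16, 18, 20]
stripe 0.034 angle 12.7 [8, 10, 12, 14, 16, 18]
notch 0.046 angle 15.5 [6, 8, 10, 12, 14, 16, 18, 20, 22, 24]
notch 0.05 angle 14.8 [10, 12, 14, 16, 18, 20]
notch 0.052 angle 14.5 [10, 12, 14, 16, 18, 20]
key 0.06 angle 13.2 [10, 12, 14, 16]
key 0.068 angle 12.3 [10, 12, 14]
key 0.073 angle 12.1 [10, 12, 14]
[ 0.471277   -0.0308689   0.23811547] 12.05
```

View pics/p5.png

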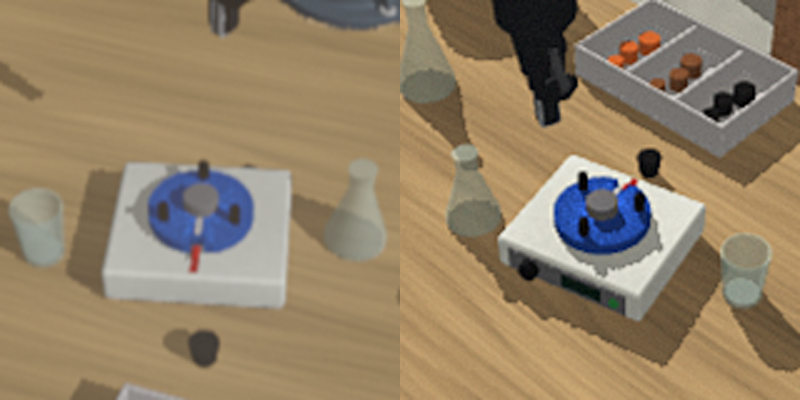

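View pics/w5.png

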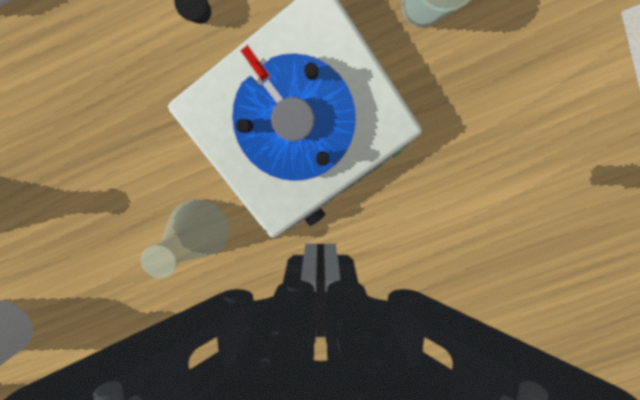

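The last views show the red key sitting in the notch, in line with the white stripe at wrist pixel (262,75). The platter is low and level, and the glassware and stopper are standing. Handing in.

```bash
python3 -c "
from station import manip
print(manip.sense()['force']); print(manip.sign_off())"
```

```text
[-1.06149166 -0.0702895   0.42468781]
the job is handed in; nothing more can be done
None
```

The platter is turned onto the red drive key and pressed fully home. The job is handed in at about 12 s of the 58 s, with the arm clear of everything.

With the fingers shut, I pushed one peg about 151° clockwise until the notch met the key. Then I pressed straight down on the boss and lifted away.

Last checks:
- **Alignment:** by colour, the white stripe is at about 12.7° and the key between 12.1° and 13.2°. The notch-edge samples read 14.5° to 15.5°. I took that as shading, since they hardly changed from before the press and the key plainly sits in the notch.
- **Depth:** the fingertip stopped hard at z = 0.083 m, which is the boss height when fully home. Force rose from about 5 N while sliding to 26 N at the stop.
- **Level and surroundings:** the platter looks level in all three views, judged by eye. The nearby flask, beaker and stopper are standing as before. I did not view the objects further off again at the end, but the arm did not go near them.

The tool drifted upward by up to 4 mm during the push, and I corrected it as I went. I saw no sign that the platter lifted or tipped.

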